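# Line up the shaker tray with a drift and bolt it down

## Task

The tray of the bench shaker has slipped on its drive, so its bolt hole no longer lies over the hole in the carriage beneath. Work the tapered drift gently down through both holes until its collar sits on the tray, so that it levers them into line, then pull it out, stand it back in the tool stand and fit the knob bolt upright through both holes, its collar flush on the tray. Go gently - the contact forces of drift or bolt on the shaker must never add up to more than 30 N (40 N while the drift's tip is still feeling for the lower hole) - and don't push the shaker with the gripper itself, and leave the bottle, jar and beaker alone.

Things in the scene. Friction and masses are not known exactly. Their poses are not given: they have to be found in the camera images.
- tray_hole (a point): Centre, at top-face level (110 mm above the bench), of the 18 mm round through hole in the middle of the bare aluminium tray (210 x 210 x 8 mm). x, y along the tray's edges, z up. The tray slides only in its x and y (12 mm each way, never turns) against a dry drag of 2.5 N per axis and stays where left. Four 57 mm wide, 30 mm high flask clamps stand on it at x, y = +-74 mm.
- shaker: White housing, 230 x 230 mm, fixed; origin under its centre; carries all. Under the tray a steel crank carriage, braked (immovable) at any point of its turn: its equal 18 mm hole lies 9 mm from the housing's vertical axis in an unknown direction, 7.5 to 10.5 mm off the tray's hole, from 10 to 22 mm below the tray's top face, with 65 mm free below. Not measured: feel for it, or look through.
- drift_grip (a point): Half-way up the dark handle (20 mm wide, 60 mm long) of the tapered drift, a round steel tool of 0.22 kg hanging upright in the stand; z up the tool. Collar (27 mm wide, 4 mm thick) with its underside 34 mm below this point; under it a shank 17 mm wide, 15 mm long, then a 45 mm taper to a flat tip 5 mm wide, 94 mm below this point.
- drift_collar (a point): Centre of the underside of the drift's collar (34 mm below its grip point, 60 mm above its tip); z runs up the tool.
- bolt_grip (a point): Half-way up the knurled knob (26 mm wide, 36 mm tall) of the bright steel knob bolt, 0.15 kg, hanging upright in the other stand hole; z up. The underside of its collar (32 mm wide, 4 mm thick) lies 22 mm below this point; under it a plain unthreaded shank 15 mm wide, 30 mm long, with a chamfered foot.
- bolt_collar (a point): Centre of the underside of the bolt's collar (22 mm below its grip point, 30 mm above its foot); z runs up the bolt.
- stand_hole0 (a point): Mouth of one of two 19 mm through holes in the grey tool stand (60 x 150 mm, 72 mm tall, fixed), at its top face; z up. They lie 84 mm apart along the stand's y, this one at its -y end. Drift and bolt start in either, collars on the top face.
- stand_hole1 (a point): Mouth of the other stand hole, at its +y end.
- reagent: Amber reagent bottle, 66 mm wide, 150 mm tall, not to be disturbed; origin under its centre.
- beaker: Glass beaker, 70 mm wide, 85 mm tall, not to be disturbed; origin under its centre.
- pill: White plastic jar, 50 mm wide, 90 mm tall, not to be disturbed; origin under its centre.
- drift: The whole drift; origin at the centre of its collar's underside, z up the tool. While it is wedged in the holes its squeeze on their walls adds to the push (the two together can be twice the force felt at the wrist), so let it give way sideways and push no harder than 10 to 15 N.
- bolt: The whole knob bolt; origin at the centre of its collar's underside, z up the bolt.
Things that resemble listed ones, but are neither listed nor needed, are in the scene too. What is shaped like the bolt but blue, green or yellow is not meant.

How it is judged:
On the way:
1. the drift is driven home through both holes: upright, its collar down on the tray (z of drift_collar in the frame of tray_hole between -0.003 and 0.003 m and horizontal distance between drift_collar and tray_hole below 0.003 m and angle between drift's own z axis and vertical below 0.1 rad), for 0.2 s.
At the end, for the whole second after the job is handed in: The bolt stands upright (within 4 degrees) through both holes, its collar flush on the tray (within 2 mm) and centred on the tray's hole within 3 mm; the drift stands upright in either hole of the tool stand with its collar on the top face (within 5 mm); both are let go and at rest (z of bolt_collar in the frame of tray_hole between -0.003 and 0.002 m and horizontal distance between bolt_collar and tray_hole below 0.003 m and angle between bolt's own z axis and vertical below 0.07 rad and (distance between drift_collar and stand_hole0 below 0.005 m or distance between drift_collar and stand_hole1 below 0.005 m) and angle between drift's own z axis and vertical below 0.1 rad and linear speed of each of bolt, drift below 0.02 m/s); the robot touches nothing.
It fails at once if the drift is forced: its contact forces on the shaker add up to more than 30 N once it is in the lower hole, or 40 N before (contact force between drift and shaker above 40 N or (contact force between drift and shaker above 30 N and z of drift_collar in the frame of tray_hole below 0.046 m)).
It fails at once if the bolt is forced: its contact forces on the shaker add up to more than 30 N (contact force between bolt and shaker above 30 N).
It fails at once if the robot itself pushes the shaker or its tray (more than 10 N) (contact force between any of the arm, the fingers and shaker above 10 N).
It fails at once if a bottle, the jar or the beaker is moved more than 30 mm or tipped (distance of any of reagent, beaker, pill from where it was at the start of the episode above 0.03 m or angle between any of reagent, beaker, pill's own z axis and vertical above 0.4 rad).
It also fails if it takes over 72 s, if anything falls off the work surface, if the arm or the gripper's body presses on something with over 40 N, if the wrist force passes 120 N, or if a joint passes its speed limit or range.

## Robot

A 6-joint arm with a two-finger parallel gripper is mounted at the origin on the work surface. World frame = base frame: x ahead of the robot, y to its left, z up, the work surface at z = 0. Lengths are in m, angles in rad, forces in N, time in s.
With the tool pointing down it reaches from about 0.25 to 0.725 m from the base axis. Payload 4 kg.
Tool frame: the origin (TCP) lies on the centre line of the jaws, within the pads' length; the fingertips stand 22 mm ahead of it and the grasp point (between the pads) lies 3 mm ahead of it; z points along the fingers, y is the line along which they close (so a half turn about z gives the same grasp; the last joint's range is limited). The gripper opens to 85 mm and grips with 20 to 120 N. Pads are 22 mm wide; open, the fingers measure 114 mm over their backs; the gripper's body (76 mm by 85 mm) begins 54 mm behind the grasp point. The pads swing forward as they close: fully open they stand 13 mm farther back than shut.
Start: joints at [-1.299, 0.241, 0.005, 1.335, 0, 1.571], TCP at [0.134, -0.482, 0.253] pointing down, gripper open.
Joint ranges: [-2.72, 2.72], [-1.05, 1.87], [-1.09, 1.28], [-1.99, 2.15], [-1.42, 1.44], [-3.14, 3.14]. Speed limits (rad/s): [2.79, 2.79, 3.14, 3.14, 3.14, 3.14].

## Interface

Orientations are given as a unit quaternion [x, y, z, w].
In Python, from workcell import bot gives the robot as it stands.
- The arm moves only by the shell command python3 -m inch 'ROWS'. ROWS is JSON, one flat list of numbers, 7 for each row, row after row: the shift along the world's x, y, z in mm, then the turn, a rotation vector about the world's x, y, z in rad, then the opening in per cent of the stroke, from 0 (shut) to 100 (fully open). A call has 1 to 8 rows; each row is the pose to reach, as a shift and turn from the pose commanded when the call began; what a row does not reach only later rows make up. A row lasts 1/12 s, in which the tool goes at most 41.7 mm and 7.16 degrees, less where a joint would pass 70% of its speed; a pose out of reach is approached as far as the arm can. A call with a gripper value outside its range is refused whole. The fingers move at their own pace and stop on an object; the grip force is fixed at half the most. Time passes only in rows, so rows that repeat a pose let the fingers close. It gives the time, the measured TCP pose, the force, the opening and the grip force at its end, in the units of the state.
- bot.get_obs(): the state, without advancing time (a new reading comes with each control period).
- bot.camera(name): name is "side" or "top" or "wrist"; returns the picture (480x640x3 uint8, blue, green, red); there is no depth.
- bot.camera_info(name): a dict with "intrinsics" (3x3 intrinsics, pixels), "camera_from_world" (4x4, takes a point from world to camera coordinates); the wrist camera has in their place "hand_eye" (4x4, takes a point from camera to tool coordinates, whose origin is the TCP and whose axes are the flange's). Camera axes: x right, y down, z forward; pixel columns grow to the right and rows downward; lengths in m; the calibration is good to about 2 mm. A picture is of the moment at which its call begins: read the wrist's pose just before it. camera_info takes no time and is no camera call.
- bot.job_done(): hands the job in; it is judged then, once.
Trained networks look in the newest picture that a camera, given by its name, has taken for a name from the list of things; names that differ only in an ending like _2 or _b are one class to them, and where a whole thing is asked for, a point or a joint stands for the part that bears it (a point fixed in the world has none). Each returns a list of dicts, best first, with "confidence" (0 to 1); they miss things now and then, are a little off and sometimes report something else, mostly with a low value. They report only what shows in the picture. A call takes as long as a camera call. They do not tell look-alikes from the thing itself.
- bot.silhouettes(camera, target): "mask" (480x640 bool, what is visible of it) and "uv" ([column, row] in pixels, amid what is visible of it).
- bot.spot_point(camera, target): "uv" ([column, row] in pixels: a listed point, or the origin of a listed thing).
The state is a dict: "clock": time; "joint_pos": joint angles; "joint_vel": joint speeds; "tau": joint torques, N m; "eef_pos": TCP position; "tool_rot": TCP orientation; "ft_force": force on the tool from outside, world axes, zero at the start; "ft_torque": the same for the moment, N m; "grip_width": finger opening in m; "grasp_force": force on a finger pad.
Only numpy, scipy, OpenCV 4.12 (cv2) and the standard library are available. Lean on these libraries where they do the work, as an engineer would, in place of code of your own. Each camera call takes 0.05 s, during which the arm holds its last target. There are 200 camera calls.

## Working session

There is one attempt and no reset: what is moved stays moved. The work goes in short steps, Python scripts to look and compute and a shell command to move; the robot and the scene stay as the last step left them, time stands still between calls to the robot, and variables do not carry over. Pictures are saved under pics/ and viewed, at most 12 in all, crops included, and the job is handed in when it is done.

```bash
ls; mkdir -p pics
cat > h.py <<'E'
import numpy as np, cv2
from scipy.spatial.transform import Rotation as R
from workcell import bot
def cam(name):
    o=bot.get_obs(); i=bot.camera_info(name); K=np.array(i['intrinsics'])
    if name=='wrist':
        T=np.eye(4); T[:3,:3]=R.from_quat(o['tool_rot']).as_matrix(); T[:3,3]=o['eef_pos']
        M=np.linalg.inv(T@np.array(i['hand_eye']))
    else: M=np.array(i['camera_from_world'])
    return K,M
def ray(KM,uv):
    K,M=KM; C=np.linalg.inv(M); d=C[:3,:3]@np.linalg.inv(K)@[uv[0],uv[1],1]
    return C[:3,3],d
def atz(KM,uv,z):
    c,d=ray(KM,uv); return c+d*(z-c[2])/d[2]
def proj(KM,p):
    K,M=KM; q=K@(M[:3,:3]@np.array(p)+M[:3,3]); return q[:2]/q[2]
def tri(obs):
    A=0;b=0
    for KM,uv in obs:
        c,d=ray(KM,uv); d=d/np.linalg.norm(d); P=np.eye(3)-np.outer(d,d); A=A+P; b=b+P@c
    return np.linalg.solve(A,b)
E
python3 - <<'E'
from h import *
np.set_printoptions(precision=4,suppress=True)
for n in('top','side'):
    im=bot.camera(n); cv2.imwrite(f'pics/{n}0.png',im); KM=cam(n)
    print(n,ray(KM,(320,240)),KM[0][0,0])
    for t in('tray_hole','drift_grip','bolt_grip','drift_collar','bolt_collar','stand_hole0','stand_hole1','shaker','reagent','beaker','pill'):
        print(t,[(np.round(d['uv'],1).tolist(),round(d['confidence'],2)) for d in bot.spot_point(n,t)][:4])
print(bot.get_obs()); print(bot.camera_info('wrist'))
E
```

```text
pics
top (array([ 0.3895, -0.004 ,  1.2635]), array([ 0.1372, -0.0138, -0.9905])) 528.2349932509226
tray_hole [([257.1, 226.8], 0.75)]
drift_grip [([398.2, 264.8], 0.48), ([393.7, 265.0], 0.3)]
bolt_grip [([427.4, 318.6], 0.74), ([465.0, 253.7], 0.65), ([471.7, 282.9], 0.61), ([435.3, 271.9], 0.52)]
drift_collar [([394.6, 259.7], 0.44)]
bolt_collar [([470.5, 281.3], 0.73), ([133.6, 236.6], 0.6), ([465.4, 251.5], 0.52), ([430.1, 316.9], 0.52)]
stand_hole0 [([432.3, 269.2], 0.87), ([396.0, 263.2], 0.65)]
stand_hole1 [([432.3, 269.2], 0.87), ([396.0, 263.2], 0.65)]
shaker [([259.5, 232.7], 0.93)]
reagent [([359.3, 171.9], 0.89)]
beaker [([465.5, 218.4], 0.65)]
pill [([134.3, 239.5], 0.84), ([397.4, 263.2], 0.38)]
side (array([ 0.3381, -0.581 ,  0.7792]), array([ 0.224 ,  0.62  , -0.7522])) 460.7656484957176
tray_hole [([339.4, 369.5], 0.62), ([310.2, 182.0], 0.56)]
drift_grip [([329.2, 311.9], 0.89)]
bolt_grip [([342.9, 363.4], 0.86), ([282.1, 394.7], 0.79), ([389.3, 411.7], 0.75), ([351.3, 432.2], 0.74)]
drift_collar [([327.2, 325.0], 0.88), ([313.2, 182.6], 0.73), ([338.5, 369.0], 0.4
[... 510 characters left out ...]
03,  0.0027,  0.0016,  0.0004, -0.0004]), 'tau': array([  0.0012, -37.2221,  25.2693,   0.0013,   0.0001,   0.    ]), 'eef_pos': array([ 0.1342, -0.4817,  0.2533]), 'tool_rot': array([ 0.9908,  0.1355,  0.    , -0.    ]), 'ft_force': array([-0.1835, -0.3992, -0.3935]), 'ft_torque': array([ 0.0168, -0.0103,  0.0067]), 'grasp_force': 0.0, 'grip_width': 0.0852250344813148}
{'intrinsics': array([[341.122 ,   0.    , 316.5471],
       [  0.    , 341.122 , 232.6617],
       [  0.    ,   0.    ,   1.    ]]), 'hand_eye': array([[-0.0007, -0.9484, -0.317 ,  0.0822],
       [ 1.    , -0.0008,  0.0002,  0.0003],
       [-0.0005, -0.317 ,  0.9484, -0.1205],
       [ 0.    ,  0.    ,  0.    ,  1.    ]])}
```

Run:
```python
import cv2,numpy as np
t=cv2.imread('pics/top0.png');s=cv2.imread('pics/side0.png')
cv2.imwrite('pics/c1.png',np.vstack([cv2.resize(t[130:350,110:510],(800,440))]))
c=cv2.resize(s[250:470,230:480],None,fx=2.7,fy=2.7,interpolation=cv2.INTER_CUBIC);print(c.shape)
cv2.imwrite('pics/c2.png',c)
```

```text
(594, 675, 3)
```

View pics/c1.png

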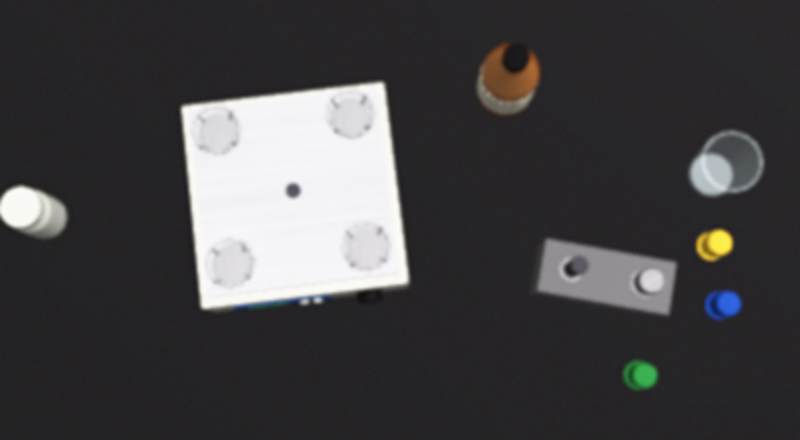

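View pics/c2.png

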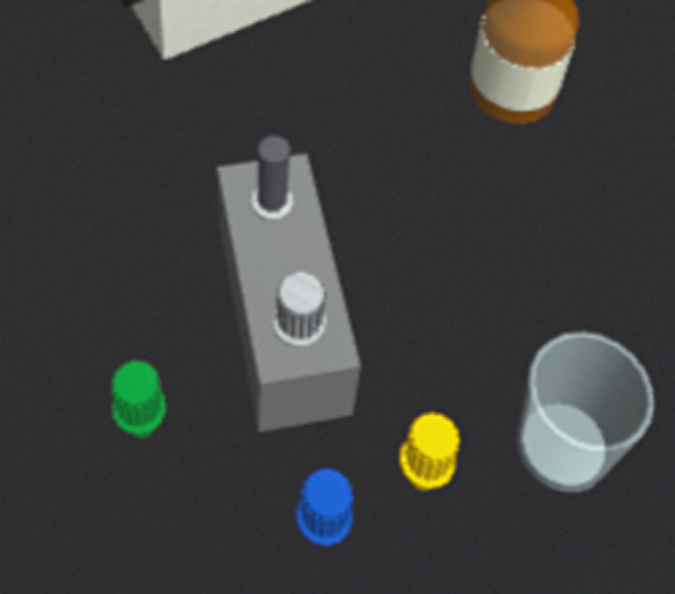

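Candidates for the bolt (side view): the bright knob in the stand at (342,363), and free-standing green (282,395), blue (351,432) and yellow (389,412). The bright one in the stand is the bolt, and the close crop confirms it. The dark handle at (329,312) is the only drift. In the top view the tray hole is at (257,226).

Run:
```python
from h import *
np.set_printoptions(precision=4,suppress=True)
T=cam('top');S=cam('side')
print('drift',atz(T,(394.6,259.7),.072),atz(T,(396,263.2),.072),atz(T,(398.2,264.8),.106),atz(S,(329.2,311.9),.106),atz(S,(327.2,325),.072))
print('bolt',atz(T,(435.3,271.9),.094),atz(T,(432.3,269.2),.072),atz(S,(342.9,363.4),.094),atz(S,(341,366.5),.072))
print('hole',atz(T,(257.1,226.8),.11),atz(S,(310.2,182),.11))
for n,uv in(('reagent',(359.3,171.9)),('beaker',(465.5,218.4)),('pill',(134.3,239.5)),('green',(430.1,316.9)),('shaker',(259.5,232.7))): print(n,atz(T,uv,0))
# tray/stand masks edges
im=cv2.imread('pics/top0.png'); g=cv2.cvtColor(im,cv2.COLOR_BGR2GRAY)
m=((g>90)&(g<190)).astype(np.uint8); m[:,:370]=0;m[:,455:]=0;m[:245]=0;m[290:]=0
c=max(cv2.findContours(m,0,1)[0],key=cv2.contourArea); b=cv2.boxPoints(cv2.minAreaRect(c)); print(np.array([atz(T,p,.072) for p in b]))
```

```text
drift [ 0.513  -0.1906  0.072 ] [ 0.5051 -0.1938  0.072 ] [ 0.4983 -0.1932  0.106 ] [ 0.4987 -0.1848  0.106 ] [ 0.4942 -0.1887  0.072 ]
bolt [ 0.4853 -0.2777  0.094 ] [ 0.4931 -0.2761  0.072 ] [ 0.4888 -0.2749  0.094 ] [ 0.4887 -0.2691  0.072 ]
hole [0.5758 0.1195 0.11  ] [0.5735 0.1357 0.11  ]
reagent [ 0.7355 -0.115   0.    ]
beaker [ 0.625  -0.3746  0.    ]
pill [0.5563 0.4256 0.    ]
green [ 0.3858 -0.2863  0.    ]
shaker [0.5792 0.125  0.    ]
[[ 0.4775 -0.1522  0.072 ]
 [ 0.538  -0.163   0.072 ]
 [ 0.5132 -0.3137  0.072 ]
 [ 0.453  -0.3019  0.072 ]]
```

```bash
python3 -m inch '[360,593,-40,0,0,-0.165,60, 360,593,-40,0,0,-0.165,60, 360,593,-40,0,0,-0.165,60, 360,593,-40,0,0,-0.165,60, 360,593,-40,0,0,-0.165,60, 360,593,-40,0,0,-0.165,60, 360,593,-40,0,0,-0.165,60, 360,593,-40,0,0,-0.165,60]'
```

```text
clock: 1.87
eef_pos: [0.3068, -0.1966, 0.2344]
tool_rot: [0.999, 0.053, 0.001, 0.0]
ft_force: [1.0, 0.4, 0.3]
grip_width: 0.0513
grasp_force: 0.0
```

```bash
python3 -m inch '[187,308,-42,0,0,0,60, 187,308,-42,0,0,0,60, 187,308,-42,0,0,0,60, 187,308,-42,0,0,0,60, 187,308,-42,0,0,0,60, 187,308,-42,0,0,0,60, 187,308,-42,0,0,0,60, 187,308,-42,0,0,0,60]'; python3 -m inch '[1,1,-6,0,0,0,60, 1,1,-6,0,0,0,60, 1,1,-6,0,0,0,60, 1,1,-6,0,0,0,60, 1,1,-6,0,0,0,60]'
python3 - <<'E'
from h import *
np.set_printoptions(precision=4,suppress=True)
W=cam('wrist'); im=bot.camera('wrist'); cv2.imwrite('pics/w1.png',im); print(bot.get_obs()['eef_pos'],bot.get_obs()['tool_rot'])
for d in bot.spot_point('wrist','tray_hole'): print(d, atz(W,d['uv'],.11))
uv=bot.spot_point('wrist','tray_hole')[0]['uv']; u,v=map(int,uv)
c=im[max(0,v-30):v+30,u-30:u+30]; c=cv2.resize(c,(480,480),interpolation=cv2.INTER_CUBIC)
e=np.clip((c.astype(float)-20)*2.,0,255).astype(np.uint8)
cv2.imwrite('pics/w1c.png',np.hstack([cv2.resize(im,(320,480)) if 0 else c[:, :400],e[:, :400]])); print(u,v)
E
```

```text
clock: 2.53
eef_pos: [0.4807, 0.0708, 0.1956]
tool_rot: [0.998, 0.07, -0.0, -0.008]
ft_force: [0.4, -0.8, 0.6]
grip_width: 0.0513
grasp_force: 0.0
clock: 2.95
eef_pos: [0.4808, 0.0662, 0.1901]
tool_rot: [0.998, 0.065, -0.0, -0.007]
ft_force: [0.3, -0.2, -0.8]
grip_width: 0.0515
grasp_force: 0.0
[0.481  0.0663 0.1903] [ 0.9979  0.0647 -0.0002 -0.0072]
{'uv': [239.0, 71.9], 'confidence': 0.78} [0.5805 0.122  0.11  ]
239 71
```

View pics/w1.png

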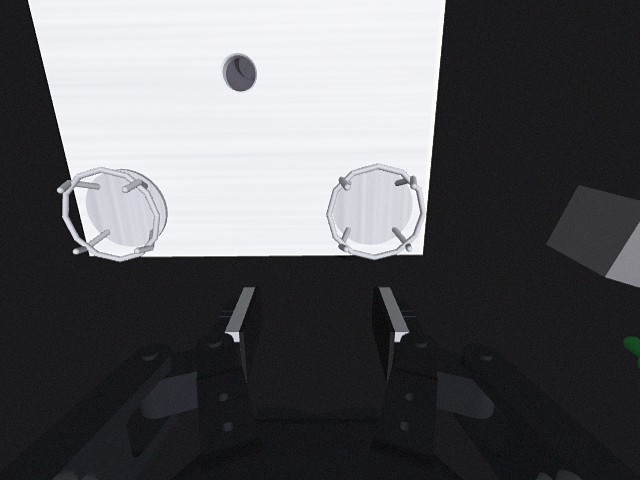

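The wrist picture shows the tray hole at (239,72) with a dark crescent in it, between the front clamps at (115,215) and (376,212). I'll centre the camera over it.

```bash
cat >> h.py <<'E'
def delta(p,yaw):
    o=bot.get_obs(); Rd=R.from_euler('z',yaw)*R.from_quat([1,0,0,0])
    rv=(Rd*R.from_quat(o['tool_rot']).inv()).as_rotvec()
    print('shift',np.round((np.array(p)-o['eef_pos'])*1e3,1),'turn',np.round(rv,4),'F',np.round(o['ft_force'],1),'t',o['clock'])
E
python3 - <<'E'
from h import *
im=cv2.imread('pics/w1.png'); W=cam('wrist')
g=cv2.cvtColor(im,cv2.COLOR_BGR2GRAY); m=(g>150).astype(np.uint8)
# tray yaw from near edge and right edge
ps=[atz(W,p,.11) for p in((90,256),(424,255),(445,0))]; 
a=ps[0]-ps[1]; b=ps[2]-ps[1]; print(a,b,np.arctan2(-a[0],a[1]),np.arctan2(b[1],b[0]))
delta([.5805-.0815,.122-.0087,.180],.107)
E
```

```text
[-0.02931168  0.2111493   0.        ] [0.13673977 0.02096602 0.        ] 0.1379381103363949 0.15214302183022996
shift [ 17.8  46.9 -10.3] turn [-0.0144 -0.0009 -0.0228] F [0.  0.7 0. ] t 3.1
```

```bash
python3 -m inch '[18,47,-14,-0.0144,-0.001,0,60, 18,47,-14,-0.0144,-0.001,0,60, 18,47,-14,-0.0144,-0.001,0,60, 18,47,-14,-0.0144,-0.001,0,60]'
python3 - <<'E'
from h import *
np.set_printoptions(precision=4,suppress=True)
W=cam('wrist'); im=bot.camera('wrist'); cv2.imwrite('pics/w2.png',im); o=bot.get_obs();print(o['eef_pos'],o['tool_rot'])
for d in bot.spot_point('wrist','tray_hole'): print(d, atz(W,d['uv'],.11))
g=cv2.cvtColor(im,cv2.COLOR_BGR2GRAY); m=(g<170).astype(np.uint8); m[180:]=0
n,l,s,c=cv2.connectedComponentsWithStats(m)
for i in range(1,n):
    if 200<s[i,4]<3000 : print(s[i],c[i],atz(W,c[i],.11))
u,v=map(int,d['uv'])
cr=im[v-25:v+25,u-25:u+25]; cr=cv2.resize(cr,(400,400),interpolation=cv2.INTER_CUBIC)
cv2.imwrite('pics/w2c.png',np.hstack([cr,np.clip((cr.astype(float)-10)*2.5,0,255).astype(np.uint8)])); print(u,v)
E
```

```text
clock: 3.43
eef_pos: [0.503, 0.0894, 0.1755]
tool_rot: [0.996, 0.083, -0.002, -0.01]
ft_force: [-1.0, -0.3, -1.2]
grip_width: 0.0517
grasp_force: 0.0
[0.5029 0.0893 0.1757] [ 0.9965  0.0829 -0.0019 -0.0095]
{'uv': [278.0, 118.9], 'confidence': 0.89} [0.5803 0.1236 0.11  ]
[408   0  73  12 271] [440.797    4.9815] [0.6429 0.055  0.11  ]
[ 264  101   35   37 1015] [280.931  119.1852] [0.5804 0.1221 0.11  ]
278 118
```

View pics/w2c.png

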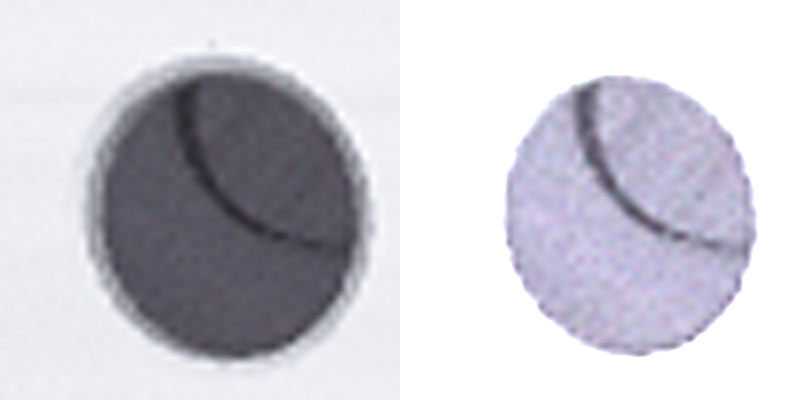

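Run:
```python
from h import *
from scipy.optimize import least_squares
np.set_printoptions(precision=4,suppress=True)
W=cam('wrist'); o=bot.get_obs(); print(o['joint_pos'],o['joint_vel'])
P=np.array([(178,100),(183,140),(203,185),(240,222),(290,243),(340,250)])/8+[253,93]-.4
X=np.array([atz(W,p,.1)[:2] for p in P])
f=lambda c:np.linalg.norm(X-c,axis=1)-.009
r=least_squares(f,X.mean(0)+[.006,-.006]); print('lower',r.x,f(r.x)*1e3)
# tray rim: outer edge of bright ring top at z=.11
Q=np.array([(85,205),(375,215),(225,50),(228,368)])/8+[253,93]-.4
Y=np.array([atz(W,p,.11)[:2] for p in Q]);g=lambda c:np.linalg.norm(Y-c[:2],axis=1)-c[2]
s=least_squares(g,[*Y.mean(0),.009]);print('upper',s.x); print('off',r.x-s.x[:2],np.linalg.norm(r.x-s.x[:2]))
delta([.499,.113,.18],.14)
```

```text
[ 0.165   0.3103 -0.1081  1.1543  0.0194  3.1406] [-0.0003 -0.006  -0.0012 -0.0049  0.0008  0.0012]
lower [0.5878 0.1182] [ 0.0846  0.05    0.0097 -0.1012 -0.1842  0.2565]
upper [0.5805 0.1217 0.0096]
off [ 0.0073 -0.0035] 0.008053260067507648
shift [-3.9 23.8  4.1] turn [-0.0189 -0.0048 -0.0259] F [ 0.4 -0.4 -0.3] t 3.5333
```

Run:
```python
from h import *
delta([.5015,-.191,.215],1.71)
```

```text
shift [  -1.4 -280.2   39.1] turn [-0.011  -0.0185  1.544 ] F [ 0.4 -0.4 -0.3] t 3.5333
```

```bash
python3 -m inch '[-1,-80,40,-0.005,-0.01,0.5,60, -1,-280,39,-0.011,-0.0185,1.544,60, -1,-280,39,-0.011,-0.0185,1.544,60, -1,-280,39,-0.011,-0.0185,1.544,60, -1,-280,39,-0.011,-0.0185,1.544,60, -1,-280,39,-0.011,-0.0185,1.544,60, -1,-280,39,-0.011,-0.0185,1.544,60, -1,-280,39,-0.011,-0.0185,1.544,60]'
python3 - <<'E'
from h import *
delta([.5015,-.191,.215],1.71)
E
```

```text
clock: 4.2
eef_pos: [0.5017, -0.1943, 0.2157]
tool_rot: [0.857, 0.516, -0.0, -0.003]
ft_force: [0.2, -0.7, -0.7]
grip_width: 0.0512
grasp_force: 0.0
shift [-0.2  3.3 -0.7] turn [-0.0037 -0.0054  0.6262] F [ 0.2 -0.7 -0.7] t 4.2
```

```bash
python3 -m inch '[0,1,0,-0.0037,-0.0054,0.626,60, 0,1,0,-0.0037,-0.0054,0.626,60, 0,1,0,-0.0037,-0.0054,0.626,60, 0,1,0,-0.0037,-0.0054,0.626,60, 0,1,0,-0.0037,-0.0054,0.626,60, 0,1,0,-0.0037,-0.0054,0.626,60, 0,1,0,-0.0037,-0.0054,0.626,60]'
python3 - <<'E'
from h import *
np.set_printoptions(precision=4,suppress=True)
W=cam('wrist'); im=bot.camera('wrist'); cv2.imwrite('pics/w3.png',im)
for t,z in(('drift_grip',.106),('drift_collar',.072),('bolt_grip',.094),('bolt_collar',.072),('stand_hole0',.072)):
  for d in bot.spot_point('wrist',t): print(t,np.array(d['uv']),round(d['confidence'],2), atz(W,d['uv'],z))
for t in ('drift','bolt'):
  for i,d in enumerate(bot.silhouettes('wrist',t)):
    ys,xs=np.where(d['mask']); print(t,d['uv'],d['confidence'],xs.min(),xs.max(),ys.min(),ys.max())
delta([.5015,-.191,.109],1.71)
E
```

```text
clock: 4.78
eef_pos: [0.502, -0.1895, 0.215]
tool_rot: [0.658, 0.753, -0.0, -0.001]
ft_force: [-0.2, -0.3, 0.4]
grip_width: 0.0512
grasp_force: 0.0
drift_grip [315.6 239.6] 0.79 [ 0.5019 -0.1902  0.106 ]
drift_collar [316.5 225.9] 0.93 [ 0.5025 -0.1905  0.072 ]
drift_collar [557.  164.4] 0.55 [ 0.6777 -0.1174  0.072 ]
bolt_grip [328.5 384.6] 0.95 [ 0.5313 -0.3266  0.094 ]
bolt_grip [178.7 289.6] 0.87 [ 0.4006 -0.2505  0.094 ]
bolt_grip [286.8 330.3] 0.71 [ 0.4893 -0.2763  0.094 ]
bolt_grip [259.1 381.9] 0.64 [ 0.4708 -0.3319  0.094 ]
bolt_collar [329.2 370.3] 0.97 [ 0.5332 -0.3298  0.072 ]
bolt_collar [262.9 369.7] 0.9 [ 0.4713 -0.3375  0.072 ]
bolt_collar [288.7 311. ] 0.72 [ 0.4886 -0.2716  0.072 ]
bolt_collar [188.5 279.7] 0.69 [ 0.4005 -0.2527  0.072 ]
stand_hole0 [314.8 225.9] 0.86 [ 0.5012 -0.1906  0.072 ]
stand_hole0 [287.  313.9] 0.66 [ 0.4874 -0.2747  0.072 ]
drift [314.3, 239.9] 0.8 299 331 211 270
drift [439.7, 420.2] 0.61 378 457 362 451
drift [301.0, 245.7] 0.51 260 363 166 351
bolt [180.9, 285.0] 0.67 157 203 262 311
bolt [263.5, 378.9] 0.66 247 276 347 404
bolt [321.9, 381.1] 0.55 312 341 348 406
shift [  -1.    -1.8 -105.6] turn [-0.0009 -0.0022  0.0027] F [ 0.3  0.7 -0.1] t 5.1833
```

View pics/w3.png

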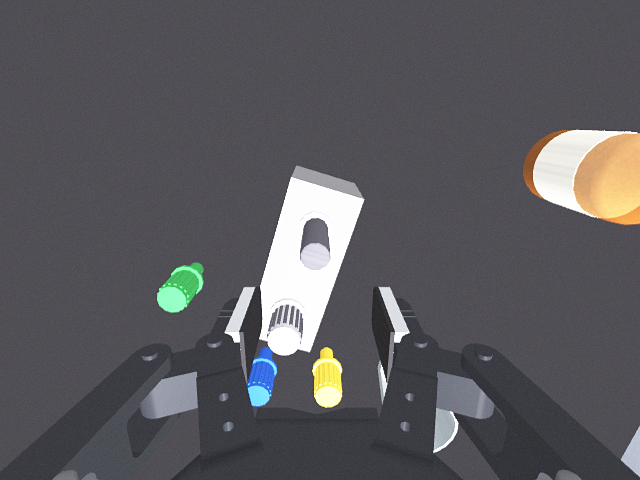

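The wrist picture shows the drift at (315,240) and the bright bolt at (287,330) in the stand. The blue, yellow and green look-alikes lie off the stand. I'll descend and grip the drift.

```bash
python3 -m inch '[0,-1,-40,0,-0.002,0.0027,60, 0,-1,-80,0,-0.002,0.0027,60, 0,-1,-106,0,-0.002,0.0027,60, 0,-1,-106,0,-0.002,0.0027,60, 0,-1,-106,0,-0.002,0.0027,10, 0,-1,-106,0,-0.002,0.0027,10, 0,-1,-106,0,-0.002,0.0027,10, 0,-1,-106,0,-0.002,0.0027,10]'; python3 -m inch '[0,0,0,0,0,0,10, 0,0,0,0,0,0,10, 0,0,0,0,0,0,10, 0,0,0,0,0,0,10]'
```

```text
clock: 5.85
eef_pos: [0.5029, -0.1911, 0.1109]
tool_rot: [0.656, 0.755, 0.0, 0.001]
ft_force: [-4.3, -0.6, 4.5]
grip_width: 0.0187
grasp_force: 58.1
clock: 6.18
eef_pos: [0.5028, -0.1911, 0.1109]
tool_rot: [0.656, 0.755, 0.0, 0.001]
ft_force: [-5.2, -1.3, 6.0]
grip_width: 0.0186
grasp_force: 58.1
```

```bash
python3 -m inch '[0,0,20,0,0,0,10, 0,0,50,0,0,0,10, 0,0,90,0,0,0,10, 0,0,130,0,0,0,10, 0,0,160,0,0,0,10, 0,0,160,0,0,0,10, 0,0,160,0,0,0,10]'
python3 - <<'E'
from h import *
np.set_printoptions(precision=4,suppress=True)
W=cam('wrist'); im=bot.camera('wrist'); cv2.imwrite('pics/w4.png',im)
print(bot.spot_point('wrist','drift_collar')[:2],bot.spot_point('wrist','drift_grip')[:2])
o=bot.get_obs();Rm=R.from_quat(o['tool_rot']).as_matrix()
for h in(0,.03,.037,.052,.097): print(h,proj(W,o['eef_pos']+Rm@[0,0,h]))
for d in bot.silhouettes('wrist','drift')[:1]: ys,xs=np.where(d['mask']); print(d['uv'],d['confidence'],xs.min(),xs.max(),ys.min(),ys.max())
cv2.imwrite('pics/w4c.png',cv2.resize(im[150:350,220:420],(600,600),interpolation=cv2.INTER_CUBIC))
delta([.52,0.1,.28],1.71)
E
```

```text
clock: 6.77
eef_pos: [0.5044, -0.1907, 0.2719]
tool_rot: [0.656, 0.755, 0.002, 0.003]
ft_force: [0.0, 0.5, -2.7]
grip_width: 0.0189
grasp_force: 58.9
[{'uv': [314.3, 284.4], 'confidence': 0.67}] [{'uv': [317.9, 316.4], 'confidence': 0.84}]
0 [308.8324 318.0066]
0.03 [309.5943 284.8986]
0.037 [309.7372 278.6844]
0.052 [310.0106 266.8032]
0.097 [310.6333 239.7428]
[316.2, 326.4] 0.59 289 345 240 390
shift [ 18.4 289.8  13.3] turn [-0.0024 -0.0034 -0.0005] F [-0.5  0.2 -2.2] t 6.9667
```

View pics/w4c.png

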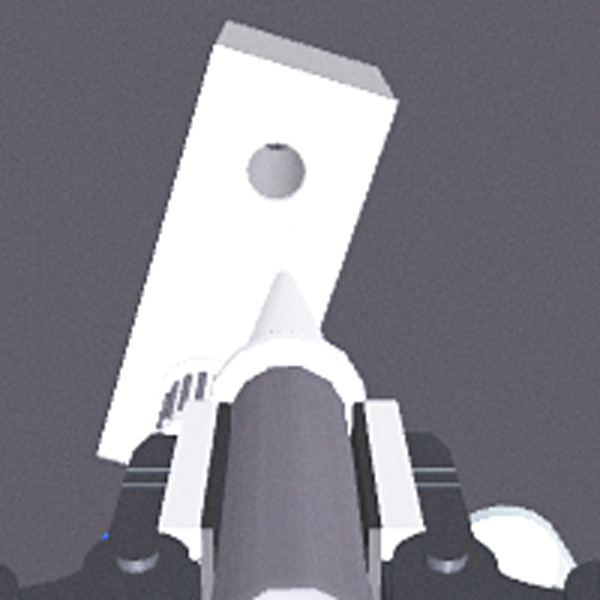

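```bash
python3 -m inch '[41,155,0,0,0,0,10, 82,311,0,-0.0024,-0.0034,0,10, 82,311,0,-0.0024,-0.0034,0,10, 82,311,0,-0.0024,-0.0034,0,10, 82,311,0,-0.0024,-0.0034,0,10, 82,311,0,-0.0024,-0.0034,0,10, 82,311,0,-0.0024,-0.0034,0,10, 82,311,0,-0.0024,-0.0034,0,10]'
python3 - <<'E'
from h import *
delta([.5842,.12,.222],1.71)
E
```

```text
clock: 7.63
eef_pos: [0.5841, 0.1243, 0.2664]
tool_rot: [0.655, 0.755, -0.0, 0.0]
ft_force: [1.1, 0.3, -2.3]
grip_width: 0.0185
grasp_force: 58.8
shift [  0.1  -4.3 -44.4] turn [ 0.001  -0.0001 -0.0028] F [ 1.1  0.3 -2.3] t 7.6333
```

```bash
python3 -m inch '[0,0,-25,0,0,0,10, 0,0,-49,0,0,0,10, 0,0,-49,0,0,0,10, 0,0,-49,0,0,0,10, 0,0,-49,0,0,0,10, 0,0,-49,0,0,0,10]'
python3 - <<'E'
from h import *
np.set_printoptions(precision=4,suppress=True)
W=cam('wrist'); o=bot.get_obs(); im=bot.camera('wrist'); cv2.imwrite('pics/w5.png',im)
print(o['eef_pos'],o['ft_force'],o['tool_rot'])
Rm=R.from_quat(o['tool_rot']).as_matrix(); print('tip pred',o['eef_pos']+Rm@[0,0,.097],proj(W,o['eef_pos']+Rm@[0,0,.097]))
print('holes pred',proj(W,[.5805,.1217,.11]),proj(W,[.5878,.1182,.1]))
for d in bot.spot_point('wrist','tray_hole'): print(d,atz(W,d['uv'],.11))
cv2.imwrite('pics/w5c.png',cv2.resize(im[200:290,270:370],(800,720)[:2] if 0 else (660,594),interpolation=cv2.INTER_CUBIC))
E
```

```text
clock: 8.13
eef_pos: [0.5853, 0.1203, 0.2211]
tool_rot: [0.656, 0.754, 0.001, 0.002]
ft_force: [0.3, 0.2, -1.2]
grip_width: 0.0189
grasp_force: 58.9
[0.5853 0.1203 0.2211] [ 0.3103  0.1719 -1.206 ] [0.6564 0.7544 0.0015 0.0024]
tip pred [0.5859 0.1202 0.1241] [315.5276 244.4153]
holes pred [308.3583 234.6686] [317.6583 235.9779]
{'uv': [304.3, 230.7], 'confidence': 0.73} [0.5772 0.1243 0.11  ]
```

View pics/w5c.png

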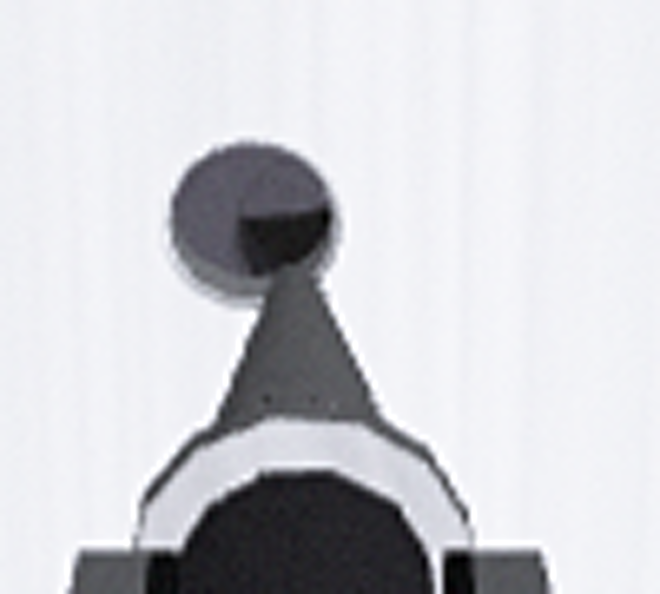

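The crop shows the tip at about px (314,243). The tray hole centre is at (308,234) and the lower hole's dark crescent lies to its right, so the tip is about 1 mm off the midpoint of the overlap. I'll lower it into both holes.

```bash
python3 -m inch '[-1,0,-7,0,0,0,10, -1,0,-13,0,0,0,10, -1,0,-17,0,0,0,10, -1,0,-21,0,0,0,10, -1,0,-24,0,0,0,10, -1,0,-24,0,0,0,10]'
```

```text
clock: 8.73
eef_pos: [0.5829, 0.1206, 0.1945]
tool_rot: [0.656, 0.755, -0.0, 0.001]
ft_force: [-0.1, -0.9, -1.8]
grip_width: 0.0186
grasp_force: 58.9
```

```bash
python3 -m inch '[1,0,-1,0,0,0,10, 2,-1,-2,0,0,0,10, 3,-1,-3,0,0,0,10, 4,-2,-4,0,0,0,10, 4,-2,-5,0,0,0,10, 4,-2,-6,0,0,0,10, 4,-2,-6,0,0,0,10, 4,-2,-6,0,0,0,10]'
```

```text
clock: 9.4
eef_pos: [0.5873, 0.1189, 0.1896]
tool_rot: [0.656, 0.755, 0.001, 0.002]
ft_force: [-2.1, 2.0, -0.4]
grip_width: 0.0184
grasp_force: 59.5
```

```bash
python3 -m inch '[0,0,-2,0,0,0,10, 0,0,-4,0,0,0,10, 0,0,-6,0,0,0,10, 0,0,-8,0,0,0,10, 0,0,-10,0,0,0,10, 0,0,-12,0,0,0,10, 0,0,-12,0,0,0,10, 0,0,-12,0,0,0,10]'
```

```text
clock: 10.07
eef_pos: [0.5873, 0.1186, 0.177]
tool_rot: [0.656, 0.755, 0.0, 0.002]
ft_force: [-2.3, 2.8, -3.0]
grip_width: 0.0188
grasp_force: 59.5
```

```bash
python3 -m inch '[0,0,-2,0,0,0,10, 0,0,-4,0,0,0,10, 0,0,-6,0,0,0,10, 0,0,-8,0,0,0,10, 0,0,-10,0,0,0,10, 0,0,-11,0,0,0,10, 0,0,-11,0,0,0,10]'
```

```text
clock: 10.65
eef_pos: [0.5874, 0.1187, 0.1662]
tool_rot: [0.656, 0.755, 0.0, 0.002]
ft_force: [-2.5, 1.8, -1.2]
grip_width: 0.0186
grasp_force: 59.5
```

```bash
python3 -m inch '[0,0,-1,0,0,0,10, 0,0,-2,0,0,0,10, 0,0,-3,0,0,0,10, 0,0,-4,0,0,0,10, 0,0,-5,0,0,0,10, 0,0,-5,0,0,0,10]'
```

```text
clock: 11.15
eef_pos: [0.5874, 0.1187, 0.1612]
tool_rot: [0.656, 0.755, 0.0, 0.002]
ft_force: [-1.7, 1.8, -0.9]
grip_width: 0.0188
grasp_force: 59.5
```

```bash
python3 -m inch '[0,0,-1,0,0,0,10, 0,0,-2,0,0,0,10, 0,0,-3,0,0,0,10, 0,0,-3,0,0,0,10, 0,0,-3,0,0,0,10]'
```

```text
clock: 11.57
eef_pos: [0.5874, 0.1187, 0.1584]
tool_rot: [0.656, 0.755, 0.0, 0.002]
ft_force: [-1.9, 1.7, -1.7]
grip_width: 0.0185
grasp_force: 59.5
```

```bash
python3 -m inch '[0,0,-0.5,0,0,0,10, 0,0,-1,0,0,0,10, 0,0,-1.5,0,0,0,10, 0,0,-2,0,0,0,10, 0,0,-2,0,0,0,10]'
```

```text
clock: 11.98
eef_pos: [0.5875, 0.1187, 0.1566]
tool_rot: [0.656, 0.755, 0.001, 0.002]
ft_force: [-2.9, 1.7, -1.3]
grip_width: 0.0187
grasp_force: 59.5
```

```bash
python3 -m inch '[0,0,-0.5,0,0,0,10, 0,0,-1,0,0,0,10, 0,0,-1.5,0,0,0,10, 0,0,-2,0,0,0,10, 0,0,-2,0,0,0,10]'
```

```text
clock: 12.4
eef_pos: [0.5875, 0.1187, 0.1545]
tool_rot: [0.656, 0.755, 0.001, 0.002]
ft_force: [-3.7, 1.6, -0.9]
grip_width: 0.0184
grasp_force: 59.5
```

```bash
python3 -m inch '[-0.3,0,-0.5,0,0,0,10, -0.5,0,-1,0,0,0,10, -0.5,0,-1.5,0,0,0,10, -0.5,0,-2,0,0,0,10, -0.5,0,-2,0,0,0,10]'
```

```text
clock: 12.82
eef_pos: [0.5873, 0.1187, 0.1527]
tool_rot: [0.656, 0.755, 0.001, 0.002]
ft_force: [-1.0, 2.4, -1.0]
grip_width: 0.0187
grasp_force: 59.4
```

```bash
python3 -m inch '[0,0,-0.5,0,0,0,10, 0,0,-1,0,0,0,10, 0,0,-1.5,0,0,0,10, 0,0,-2,0,0,0,10, 0,0,-2,0,0,0,10]'
```

```text
clock: 13.23
eef_pos: [0.5873, 0.1187, 0.1507]
tool_rot: [0.656, 0.755, 0.001, 0.002]
ft_force: [-0.9, 1.7, 0.3]
grip_width: 0.0189
grasp_force: 59.4
```

Nearly home, with little force. Now seat the collar.

```bash
python3 -m inch '[0,0,-0.5,0,0,0,10, 0,0,-1,0,0,0,10, 0,0,-1.5,0,0,0,10, 0,0,-2,0,0,0,10, 0,0,-2,0,0,0,10, 0,0,-2,0,0,0,10]'
```

```text
clock: 13.73
eef_pos: [0.5873, 0.1188, 0.1488]
tool_rot: [0.656, 0.755, 0.001, 0.002]
ft_force: [0.4, 1.7, 1.7]
grip_width: 0.0188
grasp_force: 59.4
```

```bash
python3 -m inch '[0,0,-0.5,0,0,0,10, 0,0,-1,0,0,0,10, 0,0,-1.2,0,0,0,10, 0,0,-1.2,0,0,0,10, 0,0,-1.2,0,0,0,10, 0,0,-1.2,0,0,0,10]'
```

```text
clock: 14.23
eef_pos: [0.5873, 0.1188, 0.1487]
tool_rot: [0.656, 0.755, 0.001, 0.002]
ft_force: [-1.7, 1.6, 6.7]
grip_width: 0.0185
grasp_force: 59.9
```

```bash
python3 -m inch '[0,0,2,0,0,0,10, 0,0,5,0,0,0,10, 0,0,9,0,0,0,10, 0,0,14,0,0,0,10, 0,0,20,0,0,0,10, 0,0,28,0,0,0,10, 0,0,28,0,0,0,10]'
```

```text
clock: 14.82
eef_pos: [0.5876, 0.1183, 0.1777]
tool_rot: [0.656, 0.755, 0.001, 0.003]
ft_force: [-0.2, 0.9, -2.0]
grip_width: 0.0187
grasp_force: 58.9
```

```bash
python3 -m inch '[0,0,40,0,0,0,10, 0,0,80,0,0,0,10, 0,0,95,0,0,0,10, -43,-155,97,0,0,0,10, -85,-309,97,-0.002,-0.004,0,10, -85,-309,97,-0.002,-0.004,0,10, -85,-309,97,-0.002,-0.004,0,10, -85,-309,97,-0.002,-0.004,0,10]'; python3 -m inch '[0,0,0,0,0,0,10, 0,0,0,0,0,0,10]'
python3 - <<'E'
from h import *
delta([.5020,-.191,.20],1.71)
E
```

```text
clock: 15.48
eef_pos: [0.5303, -0.0839, 0.2723]
tool_rot: [0.656, 0.755, 0.001, 0.004]
ft_force: [0.0, -1.1, -3.0]
grip_width: 0.0187
grasp_force: 59.7
clock: 15.65
eef_pos: [0.5306, -0.0847, 0.2724]
tool_rot: [0.658, 0.753, 0.001, 0.004]
ft_force: [-0.1, -0.1, -2.2]
grip_width: 0.0185
grasp_force: 59.6
shift [ -28.6 -106.3  -72.4] turn [0.0039 0.0071 0.0049] F [-0.1 -0.1 -2.2] t 15.65
```

```bash
python3 -m inch '[-29,-106,0,0.004,0.007,0.005,10, -29,-106,0,0.004,0.007,0.005,10, -29,-106,0,0.004,0.007,0.005,10, -29,-106,-20,0.004,0.007,0.005,10, -29,-106,-60,0.004,0.007,0.005,10, -29,-106,-80,0.004,0.007,0.005,10, -29,-106,-80,0.004,0.007,0.005,10, -29,-106,-80,0.004,0.007,0.005,10]'
python3 - <<'E'
from h import *
np.set_printoptions(precision=4,suppress=True)
W=cam('wrist'); o=bot.get_obs(); im=bot.camera('wrist'); cv2.imwrite('pics/w6.png',im)
print('hole pred',proj(W,[.502,-.1905,.072]))
for d in bot.spot_point('wrist','stand_hole0'): print(d,atz(W,d['uv'],.072))
cv2.imwrite('pics/w6c.png',cv2.resize(im[200:290,270:370],(660,594),interpolation=cv2.INTER_CUBIC))
delta([.5020,-.191,.17],1.71)
E
```

```text
clock: 16.32
eef_pos: [0.5022, -0.1869, 0.1911]
tool_rot: [0.654, 0.757, -0.0, -0.002]
ft_force: [0.7, -0.8, -1.3]
grip_width: 0.0184
grasp_force: 59.6
hole pred [315.0419 238.8671]
{'uv': [312.4, 237.8], 'confidence': 0.75} [ 0.4999 -0.19    0.072 ]
shift [ -2.2  -3.2 -23.7] turn [ 0.0006  0.0031 -0.0069] F [ 0.7 -0.2 -1.2] t 16.4167
```

View pics/w6c.png

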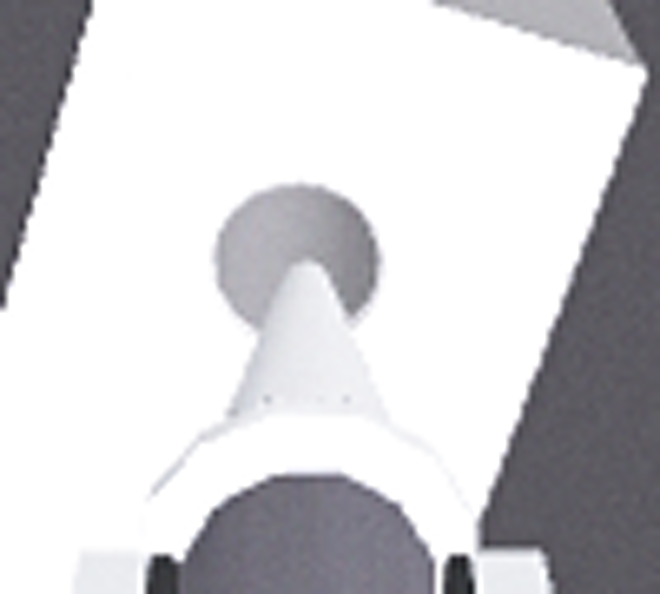

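```bash
python3 -m inch '[-1,-3,0,0,0.003,-0.007,10, -1,-3,-5,0,0.003,-0.007,10, -1,-3,-10,0,0.003,-0.007,10, -1,-3,-15,0,0.003,-0.007,10, -1,-3,-15,0,0.003,-0.007,10, -1,-3,-15,0,0.003,-0.007,10]'
python3 - <<'E'
from h import *
delta([.5015,-.191,.111],1.71)
E
```

```text
clock: 16.92
eef_pos: [0.5012, -0.191, 0.1762]
tool_rot: [0.657, 0.754, -0.001, -0.002]
ft_force: [-0.2, 1.2, -2.9]
grip_width: 0.0188
grasp_force: 59.6
shift [  0.3  -0.  -65.2] turn [-0.001  -0.0041  0.0017] F [-0.2  1.2 -2.9] t 16.9167
```

```bash
python3 -m inch '[0.3,0,-6,0,-0.004,0,10, 0.3,0,-12,0,-0.004,0,10, 0.3,0,-18,0,-0.004,0,10, 0.3,0,-24,0,-0.004,0,10, 0.3,0,-30,0,-0.004,0,10, 0.3,0,-36,0,-0.004,0,10, 0.3,0,-42,0,-0.004,0,10, 0.3,0,-42,0,-0.004,0,10]'
```

```text
clock: 17.58
eef_pos: [0.5011, -0.1908, 0.1331]
tool_rot: [0.657, 0.754, 0.0, -0.001]
ft_force: [-0.2, -0.2, -1.1]
grip_width: 0.0184
grasp_force: 59.6
```

```bash
python3 -m inch '[0,0,-4,0,0,0,10, 0,0,-8,0,0,0,10, 0,0,-12,0,0,0,10, 0,0,-16,0,0,0,10, 0,0,-19,0,0,0,10, 0,0,-21,0,0,0,10, 0,0,-21,0,0,0,10]'
```

```text
clock: 18.17
eef_pos: [0.5017, -0.191, 0.1133]
tool_rot: [0.657, 0.754, 0.0, -0.0]
ft_force: [0.2, -0.2, -2.4]
grip_width: 0.0186
grasp_force: 59.6
```

```bash
python3 -m inch '[0,0,-1,0,0,0,10, 0,0,-2,0,0,0,10, 0,0,-2.4,0,0,0,10, 0,0,-2.4,0,0,0,60, 0,0,-2.4,0,0,0,60, 0,0,-2.4,0,0,0,60, 0,0,-2.4,0,0,0,60, 0,0,-2.4,0,0,0,60]'
```

```text
clock: 18.83
eef_pos: [0.5022, -0.1912, 0.1117]
tool_rot: [0.657, 0.754, 0.001, 0.001]
ft_force: [0.0, -0.4, 0.2]
grip_width: 0.0512
grasp_force: 0.0
```

```bash
python3 -m inch '[0,0,40,0,0,0,60, 0,0,80,0,0,0,60, 0,0,106,0,0,0,60, -7,-40,106,0,0,0,60, -13,-83,106,0,0,0,60, -13,-83,106,0,0,0,60, -13,-83,106,0,0,0,60, -13,-83,106,0,0,0,60]'
python3 - <<'E'
from h import *
np.set_printoptions(precision=4,suppress=True)
W=cam('wrist'); im=bot.camera('wrist'); cv2.imwrite('pics/w7.png',im)
for t,z in(('drift_collar',.072),('drift_grip',.106),('bolt_grip',.094),('bolt_collar',.072),('stand_hole0',.072)):
  for d in bot.spot_point('wrist',t): print(t,np.array(d['uv']),round(d['confidence'],2), atz(W,d['uv'],z))
print('bolt pred',proj(W,[.4885,-.2745,.094]))
delta([.4885,-.2745,.097],1.71)
E
```

```text
clock: 19.5
eef_pos: [0.4886, -0.2741, 0.2171]
tool_rot: [0.657, 0.754, 0.001, -0.0]
ft_force: [0.3, 0.2, -0.6]
grip_width: 0.0511
grasp_force: 0.0
drift_collar [347.6 119.3] 0.85 [ 0.5012 -0.1908  0.072 ]
drift_grip [352.3 118.5] 0.88 [ 0.5012 -0.1903  0.106 ]
bolt_grip [314.8 229.8] 0.94 [ 0.4878 -0.2721  0.094 ]
bolt_grip [192.8 203. ] 0.86 [ 0.3966 -0.2638  0.094 ]
bolt_grip [350.9 311.7] 0.66 [ 0.5264 -0.3377  0.094 ]
bolt_grip [280.2 311.7] 0.64 [ 0.4692 -0.3455  0.094 ]
bolt_collar [351.  300.3] 0.81 [ 0.5289 -0.3394  0.072 ]
bolt_collar [281.5 301.3] 0.81 [ 0.4685 -0.3486  0.072 ]
bolt_collar [316.8 221.1] 0.68 [ 0.4893 -0.2716  0.072 ]
bolt_collar [206.8 197.8] 0.6 [ 0.4001 -0.2643  0.072 ]
stand_hole0 [346.1 120.1] 0.87 [ 0.5002 -0.1915  0.072 ]
stand_hole0 [314.2 230.9] 0.3 [ 0.4883 -0.2802  0.072 ]
bolt pred [315.2938 232.9385]
shift [  -0.7   -1.4 -120.4] turn [-0.0007  0.0011 -0.    ] F [-0.5 -0.5  0.4] t 19.8
```

View pics/w7.png

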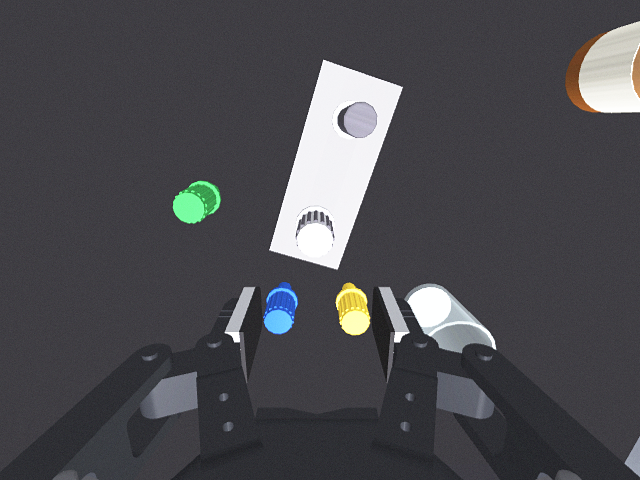

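The picture shows the drift back in its hole at (355,120) and the bright bolt at (315,235) between the jaws. I'll grip the bolt.

```bash
python3 -m inch '[-1,0,-40,0,0,0,60, -1,0,-80,0,0,0,60, -1,0,-114,0,0,0,60, -1,0,-114,0,0,0,60, -1,0,-114,0,0,0,60, -1,0,-114,0,0,0,15, -1,0,-114,0,0,0,15, -1,0,-114,0,0,0,15]'; python3 -m inch '[0,0,0,0,0,0,15, 0,0,0,0,0,0,15, 0,0,0,0,0,0,15, 0,0,0,0,0,0,15]'
```

```text
clock: 20.47
eef_pos: [0.4896, -0.2751, 0.1066]
tool_rot: [0.657, 0.754, 0.001, 0.003]
ft_force: [-2.3, 0.1, 5.1]
grip_width: 0.0247
grasp_force: 58.8
clock: 20.8
eef_pos: [0.4896, -0.2752, 0.1066]
tool_rot: [0.657, 0.754, 0.001, 0.003]
ft_force: [-2.2, -0.1, 6.0]
grip_width: 0.0239
grasp_force: 58.9
```

```bash
python3 -m inch '[0,0,20,0,0,0,15, 0,0,55,0,0,0,15, 0,0,95,0,0,0,15, 0,0,130,0,0,0,15, 0,0,140,0,0,0,15, 49,198,140,-0.001,-0.003,0,15, 98,394,140,-0.001,-0.003,0,15, 98,394,140,-0.001,-0.003,0,15]'; python3 -m inch '[0,0,0,0,0,0,15, 0,0,0,0,0,0,15]'
python3 - <<'E'
from h import *
delta([.5875,.1188,.20],1.71)
E
```

```text
clock: 21.47
eef_pos: [0.5183, -0.1523, 0.2444]
tool_rot: [0.658, 0.753, 0.002, 0.003]
ft_force: [0.3, -0.0, -1.6]
grip_width: 0.0241
grasp_force: 59.8
clock: 21.63
eef_pos: [0.5186, -0.1506, 0.2438]
tool_rot: [0.655, 0.756, 0.001, 0.002]
ft_force: [-0.5, -0.9, -1.4]
grip_width: 0.024
grasp_force: 59.7
shift [ 68.9 269.4 -43.8] turn [ 0.0008  0.0049 -0.0031] F [-0.5 -0.9 -1.4] t 21.6333
```

```bash
python3 -m inch '[35,135,0,0,0.005,-0.003,15, 69,269,0,0,0.005,-0.003,15, 69,269,0,0,0.005,-0.003,15, 69,269,0,0,0.005,-0.003,15, 69,269,0,0,0.005,-0.003,15, 69,269,0,0,0.005,-0.003,15, 69,269,0,0,0.005,-0.003,15, 69,269,-5,0,0.005,-0.003,15]';  python3 -m inch '[0,0,-20,0,0,0,15, 0,0,-45,0,0,0,15, 0,0,-53,0,0,0,15, 0,0,-53,0,0,0,15, 0,0,-53,0,0,0,15, 0,0,-53,0,0,0,15]'
python3 - <<'E'
from h import *
np.set_printoptions(precision=4,suppress=True)
W=cam('wrist'); o=bot.get_obs(); im=bot.camera('wrist'); cv2.imwrite('pics/w8.png',im)
Rm=R.from_quat(o['tool_rot']).as_matrix(); f=o['eef_pos']+Rm@[0,0,.0646]
print('foot pred',f,proj(W,f),'hole pred',proj(W,[.5873,.1187,.11]))
cv2.imwrite('pics/w8c.png',cv2.resize(im[190:310,250:380],(650,600),interpolation=cv2.INTER_CUBIC))
delta([.5873,.1187,.15],1.71)
E
```

```text
clock: 22.3
eef_pos: [0.589, 0.1206, 0.2388]
tool_rot: [0.656, 0.755, 0.002, 0.0]
ft_force: [0.5, 0.0, -1.5]
grip_width: 0.0242
grasp_force: 59.8
clock: 22.8
eef_pos: [0.5881, 0.1154, 0.1869]
tool_rot: [0.658, 0.753, 0.0, 0.001]
ft_force: [0.1, 0.2, -1.5]
grip_width: 0.0244
grasp_force: 59.8
foot pred [0.5882 0.1154 0.1223] [315.3203 263.6072] hole pred [314.6634 250.6487]
shift [ -0.9   3.  -37.2] turn [-0.0001  0.0023  0.0056] F [-0.   0.  -1.4] t 22.85
```

View pics/w8c.png

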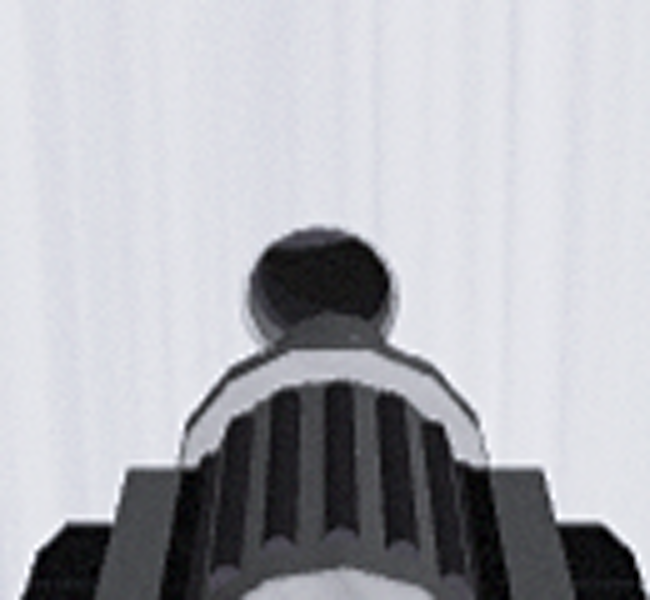

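```bash
python3 -m inch '[-2,2.6,0,0,0.002,0.005,15, -2,2.6,-4,0,0.002,0.005,15, -2,2.6,-8,0,0.002,0.005,15, -2,2.6,-10,0,0.002,0.005,15, -2,2.6,-10,0,0.002,0.005,15, -2,2.6,-10,0,0.002,0.005,15]'
python3 - <<'E'
from h import *
np.set_printoptions(precision=4,suppress=True)
W=cam('wrist'); o=bot.get_obs(); im=bot.camera('wrist'); cv2.imwrite('pics/w9.png',im)
Rm=R.from_quat(o['tool_rot']).as_matrix(); f=o['eef_pos']+Rm@[0,0,.0646]
print('foot pred',f,proj(W,f),'hole pred',proj(W,[.5871,.119,.11]))
cv2.imwrite('pics/w9c.png',cv2.resize(im[190:310,250:380],(650,600),interpolation=cv2.INTER_CUBIC))
delta([.586,.118,.15],1.71)
E
```

```text
clock: 23.35
eef_pos: [0.5849, 0.1188, 0.175]
tool_rot: [0.656, 0.755, -0.001, -0.001]
ft_force: [-0.5, -0.1, -0.9]
grip_width: 0.0244
grasp_force: 59.8
foot pred [0.5846 0.1187 0.1104] [315.3235 263.5977] hole pred [319.5209 263.4423]
shift [  1.   -0.8 -25.3] turn [ 0.0006 -0.003  -0.0006] F [ 0.5  1.2 -2.1] t 23.4
```

View pics/w9c.png

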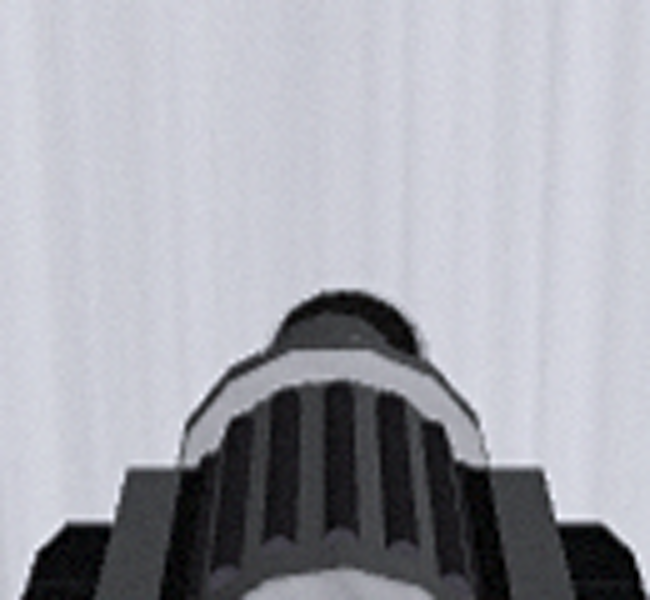

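The foot is at crop (335,312) and the hole centre at column 348, so the bolt needs to go about 1.4 mm in +x. Then I lower it.

```bash
python3 -m inch '[1.3,-0.3,0,0,-0.002,0,15, 1.3,-0.3,0,0,-0.002,0,15, 1.3,-0.3,-1,0,-0.002,0,15, 1.3,-0.3,-2,0,-0.002,0,15, 1.3,-0.3,-3,0,-0.002,0,15, 1.3,-0.3,-4,0,-0.002,0,15, 1.3,-0.3,-5,0,-0.002,0,15, 1.3,-0.3,-5,0,-0.002,0,15]'
```

```text
clock: 24.07
eef_pos: [0.5862, 0.1184, 0.1701]
tool_rot: [0.656, 0.755, -0.001, -0.0]
ft_force: [0.7, -1.2, -1.7]
grip_width: 0.0241
grasp_force: 59.8
```

```bash
python3 -m inch '[0,0,-1,0,0,0,15, 0,0,-2,0,0,0,15, 0,0,-3,0,0,0,15, 0,0,-4,0,0,0,15, 0,0,-5,0,0,0,15, 0,0,-6,0,0,0,15, 0,0,-7,0,0,0,15, 0,0,-7,0,0,0,15]'
```

```text
clock: 24.73
eef_pos: [0.5863, 0.1185, 0.1631]
tool_rot: [0.656, 0.755, -0.001, -0.0]
ft_force: [-0.6, 1.0, -1.8]
grip_width: 0.0245
grasp_force: 59.8
```

```bash
python3 -m inch '[0,0,-1,0,0,0,15, 0,0,-2,0,0,0,15, 0,0,-3,0,0,0,15, 0,0,-4,0,0,0,15, 0,0,-5,0,0,0,15, 0,0,-5,0,0,0,15, 0,0,-5,0,0,0,15]'
```

```text
clock: 25.32
eef_pos: [0.5864, 0.1184, 0.1584]
tool_rot: [0.656, 0.755, -0.0, -0.0]
ft_force: [0.2, -0.7, -1.3]
grip_width: 0.0244
grasp_force: 59.7
```

```bash
python3 -m inch '[0,0,-2,0,0,0,15, 0,0,-4,0,0,0,15, 0,0,-6,0,0,0,15, 0,0,-8,0,0,0,15, 0,0,-10,0,0,0,15, 0,0,-11,0,0,0,15, 0,0,-11,0,0,0,15]'
```

```text
clock: 25.9
eef_pos: [0.5864, 0.1184, 0.1471]
tool_rot: [0.656, 0.755, -0.001, -0.0]
ft_force: [0.7, 0.1, -1.7]
grip_width: 0.0244
grasp_force: 59.7
```

```bash
python3 -m inch '[0,0,-0.7,0,0,0,15, 0,0,-1.4,0,0,0,15, 0,0,-2,0,0,0,15, 0,0,-2.5,0,0,0,15, 0,0,-3,0,0,0,15, 0,0,-3.3,0,0,0,15, 0,0,-3.3,0,0,0,15]'
```

```text
clock: 26.48
eef_pos: [0.5865, 0.1185, 0.1446]
tool_rot: [0.656, 0.755, -0.0, 0.0]
ft_force: [-0.3, 0.2, 1.2]
grip_width: 0.0242
grasp_force: 59.9
```

```bash
python3 -m inch '[0,0,0,0,0,0,60, 0,0,0,0,0,0,60, 0,0,0,0,0,0,60, 0,0,0,0,0,0,60, 0,0,0,0,0,0,60, 0,0,20,0,0,0,60, 0,0,50,0,0,0,60, 0,0,80,0,0,0,60]'; python3 -m inch '[0,0,10,0,0,0,60, 0,0,10,0,0,0,60, 0,0,10,0,0,0,60, 0,0,10,0,0,0,60]'
python3 - <<'E'
from h import *
np.set_printoptions(precision=4,suppress=True)
W=cam('wrist'); im=bot.camera('wrist'); cv2.imwrite('pics/w10.png',im)
for t,z in(('bolt_collar',.11),('bolt_grip',.132),('tray_hole',.11)):
  for d in bot.spot_point('wrist',t): print(t,np.array(d['uv']),round(d['confidence'],2), atz(W,d['uv'],z))
im=bot.camera('side'); cv2.imwrite('pics/s2.png',im); 
w=cv2.imread('pics/w10.png')
cv2.imwrite('pics/fin.png',np.hstack([cv2.resize(w[130:330,220:420],(400,400)),cv2.resize(im[120:370,190:440],(400,400))]))
E
```

```text
clock: 27.15
eef_pos: [0.5855, 0.1183, 0.2238]
tool_rot: [0.656, 0.755, -0.002, -0.001]
ft_force: [1.5, -0.3, 0.4]
grip_width: 0.0512
grasp_force: 0.0
clock: 27.48
eef_pos: [0.5856, 0.1183, 0.2323]
tool_rot: [0.656, 0.755, -0.002, -0.001]
ft_force: [0.1, -0.3, -0.0]
grip_width: 0.0514
grasp_force: 0.0
bolt_collar [320.2 228.5] 0.93 [0.588  0.1219 0.11  ]
bolt_grip [315.6 245.3] 0.88 [0.5855 0.1163 0.132 ]
```

View pics/fin.png

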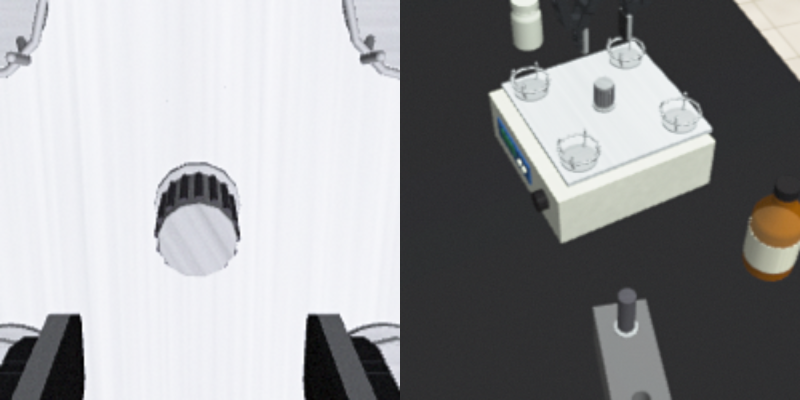

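The final pictures show the bolt upright and flush in the tray, at wrist (317,235). The drift stands in the tool stand and the gripper is clear of everything.

```bash
python3 -c "
from workcell import bot
print(bot.job_done())"
```

```text
the job is handed in; nothing more can be done
None
```

I handed the job in at about 27.5 s of the 72 s: the drift went home through both holes and is back in the tool stand, the knob bolt stands upright and flush in the tray, and the wrist force peaked at about 9 N against the shaker; no verdict came back.

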